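# Set a thin panel on the sawing board for cutting

## Robot

A 6-joint arm with a two-finger parallel gripper is mounted at the origin on a cart in front of the work surface, level with it; the furniture and walls round the work are solid. World frame = base frame: x ahead of the robot, y to its left, z up, the work surface at z = 0. Lengths are in m, angles in rad, forces in N, time in s.
With the tool pointing down it reaches from about 0.35 to 0.975 m from the base axis. Payload 4.9 kg.
Tool frame: the origin (TCP) lies on the front face of the gripper's body, between the roots of the fingers; the fingertips stand ctrl.finger_overhang ahead of it and the grasp point (between the pads) lies 54 mm ahead of it (ctrl.finger_overhang is the distance from the TCP to the fingertips, in m); z points along the fingers, y is the line along which they close (so a half turn about z gives the same grasp; the last joint's range is limited). The gripper opens to 85 mm and grips with 20 to 120 N. Pads are 22 mm wide; open, the fingers measure 114 mm over their backs; the gripper's body (76 mm by 85 mm) begins 54 mm behind the grasp point. The pads swing forward as they close: fully open they stand 13 mm farther back than shut.
Start: joints at [-1.307, 0.053, 1.613, -0, 1.476, -0.119], TCP at [0.233, -0.58, 0.304] pointing down, gripper open.
Joint ranges: [-3.01, 3.01], [-1.01, 2.22], [0.06, 2.58], [-1.02, 4.17], [0.09, 2.62], [-3.14, 3.14]. Speed limits (rad/s): [2.57, 2.57, 3.14, 3.14, 3.14, 3.14].

## Interface

Orientations are given as a rotation vector (axis times angle).
In Python, from station import ctrl, vision gives the robot as it stands. The module is installed in compiled form; this text tells all that it offers.
- The arm moves only by the tool drive_tool, never from a script. Its argument "rows" is a list of rows, each a list of 2 entries, a list of its own where there are three numbers: the shift along the tool's x, y, z in m, then the turn about the tool's z in rad. A call has 1 to 10 rows; each row shifts and turns the commanded pose from where the row before left it, along the tool's axes as they then stand; what a row does not reach is not made up. A row lasts 1/10 s, in which the tool goes at most 50 mm and 8.59 degrees, less where a joint would pass 70% of its speed; a pose out of reach is approached as far as the arm can. A call with a gripper value outside its range is refused whole. "jaw" is the closure, from 0 (fully open) to 1 (shut), set as the call begins (left out, the last holds). The fingers move at their own pace and stop on an object; "grip_force" is the grip in N (left out, the last holds). Time passes only in rows, so rows that do not move let the fingers close. It gives the time, the measured TCP pose, the force, the opening and the grip force at its end, in the units of the state.
- ctrl.get_obs(): the state, without advancing time (a new reading comes with each control period).
- vision.get_image(name): name is "side" or "top" or "wrist"; returns a dict with "image" (480x640x3 uint8, blue, green, red), "vertical_fov" (degrees; the focal length in pixels is half the picture's height over the tangent of half this angle, whatever the lens; pixels are square), "cx", "cy" (the principal point, pixels), "R" (3x3) and "t" (3): a world point X has camera coordinates R X + t. Camera axes: x right, y down, z forward; pixel columns grow to the right and rows downward; lengths in m; the calibration is good to about 2 mm. A picture is of the moment at which its call begins. There is no depth.
- ctrl.finish_job(): hands the job in; it is judged then, once.
The state is a dict: "t": time; "q": joint angles; "dq": joint speeds; "effort": joint torques, N m; "tool_pos": TCP position; "tool_rot": TCP orientation; "contact_force": force on the tool from outside, world axes, zero at the start; "wrist_torque": the same for the moment, N m; "opening": finger opening in m; "grip_force": force on a finger pad.
Only numpy, scipy, OpenCV 4.12 (cv2) and the standard library are available. Lean on these libraries where they do the work, as an engineer would, in place of code of your own. Each camera call takes 0.05 s, during which the arm holds its last target. There are 200 camera calls.

## Task

Set up the thin plywood panel for sawing, by pushing it with the fingertips and without picking it up: it must lie with its long back edge flat against the fence of the sawing board, and stick out beyond the board's right-hand edge so far that the pencil line across it lies right over that edge, with the 40 mm waste end (marked with a cross) overhanging. Leave the things around it where they are, and take the hand away when done.

Things in the scene. Friction and masses are not known exactly. Their poses are not given: they have to be found in the camera images.
- sawing_board: Wooden sawing board fixed to the table, 202 mm deep (x), 200 mm wide (y). Origin: on the table, under the flat upper face, which is 24 mm higher. Axes: x away from the robot to the fence, y left, z up. Upper face: from x = -105 mm to the fence; left-hand edge y = +100 mm, right-hand edge (where the saw goes) y = -100 mm. Its yaw varies up to 0.25 rad.
- fence_face (a point): Point on the fence's straight front face, at x = +75 mm, y = 0 of the sawing board, on its upper face. The fence runs along the board's far side from y = -88 to +98 mm, is 22 mm thick and stands 24 mm above the upper face.
- saw_edge (a point): Middle of the sawing board's right-hand upper edge (y = -100 mm); the pencil line must come over this edge.
- panel: Loose flat plywood panel on the sawing board, 100 (its x) x 260 (its y) x 8 mm, about 0.14 kg, ordinary wood friction. Origin: centre of its underside. x points to its long back edge, y along its length to the left, z up. At first it lies clear of the fence, up to 0.15 rad askew, its right end short of the board's right-hand edge, its left end out over the left-hand edge.
- panel_line (a point): Middle of the pencil line drawn straight across the panel's upper face, 40 mm from its right (-y) end; a pencil cross marks the waste end beyond the line.
- panel_back (a point): Middle of the panel's long back edge, half-way up its thickness; it must come to the fence's front face.
- panel_left_end (a point): Middle of the panel's left (+y) end face, half-way up its thickness; when the panel is set this end still sticks out 20 mm past the board's left-hand edge.
- pencil: Pencil, 182 mm long and 8 mm thick, lying on the table in front of the sawing board; bystander. Origin: middle of its underside.
- bolt: Hex bolt with nut, about 90 mm long, 18 mm high, lying on the table just right of the sawing board, low enough for the panel to pass over it; bystander. Origin: middle of its underside.
- tape_measure: Yellow tape measure, 77 x 83 x 35 mm, on the table at the right; bystander. Origin: middle of its underside.
- glue_bottle: Glue bottle, 155 mm tall, 60 mm wide, standing on the table at the far right; bystander. Origin: middle of its underside.
- masking_tape: Narrow tape roll, 94 mm across, 24 mm high, lying on the table at the left; bystander. Origin: middle of its underside.
- duct_tape: Wide grey tape roll, 116 mm across, 47 mm high, lying on the table at the left; bystander. Origin: middle of its underside.

How it is judged:
At the end, for the whole second after the job is handed in: The panel rests flat on the sawing board, its pencil line within 6 mm of the board's right-hand edge (40 mm end overhanging), its back edge within 4 mm of the fence and parallel to it within 1.5 degrees, at rest (y of panel_line in the frame of sawing_board between -0.106 and -0.094 m and x of panel_back in the frame of sawing_board between 0.071 and 0.079 m and angle between the x axis of panel and the x axis of sawing_board, either way round below 0.026 rad and z of panel in the frame of sawing_board between 0.021 and 0.027 m and angle between panel's own z axis and vertical below 0.03 rad and linear speed of panel below 0.01 m/s); the robot touches nothing.
It fails at once if the panel is picked up, lifted off the board or tipped (z of panel in the frame of sawing_board above 0.034 m or angle between panel's own z axis and vertical above 0.12 rad).
It fails at once if a thing standing around (pencil, bolt, tape measure, glue bottle, tape rolls) is shifted by more than 20 mm (distance of any of pencil, bolt, tape_measure, glue_bottle, masking_tape, duct_tape from where it was at the start of the episode above 0.02 m).
It also fails if it takes over 56 s, if anything falls off the work surface, if the arm or the gripper's body presses on something with over 40 N, if the wrist force passes 120 N, or if a joint passes its speed limit or range.

## Working session

There is one attempt and no reset: what is moved stays moved. The work goes in short steps, Python scripts to look and compute and a tool call to move; the robot and the scene stay as the last step left them, time stands still between calls to the robot, and variables do not carry over. Pictures are saved under pics/ and viewed, at most 10 in all, crops included, and the job is handed in when it is done.

Besides the shell and the picture viewer there is one more tool, called after "Call:" as name([rows], argument=value, ...), one row to a line, values as JSON. drive_tool: Moves the arm, as the interface text tells. Its arguments: {"type":"object","properties":{"rows":{"type":"array","items":{"type":"array"}},"jaw":{"type":"number"},"grip_force":{"type":"number"}},"required":["rows"]}

```bash
mkdir -p pics; python3 - <<'E'
from station import ctrl, vision
import cv2,pickle
d={}
for n in ("top","side"):
    r=vision.get_image(n); d[n]=r; cv2.imwrite(f"pics/{n}0.png",r["image"])
    print(n,r["vertical_fov"],r["cx"],r["cy"],r["R"],r["t"])
pickle.dump(d,open("d.pkl","wb"))
o=ctrl.get_obs();print(o,ctrl.finger_overhang)
E
```

```text
top 44.51133976465001 320.6063395686309 234.19751798948073 [[-0.0192652  -0.99980895  0.0033043 ]
 [-0.99890315  0.01910647 -0.04274851]
 [ 0.04267721 -0.00412423 -0.9990804 ]] [0.0583842  0.53417018 1.27470139]
side 47.35850045116956 319.16295334148435 241.33551705364388 [[ 0.99652273  0.08043054  0.02175723]
 [ 0.05396141 -0.42402179 -0.90404297]
 [-0.06348712  0.90207342 -0.42688749]] [-0.5325901   0.02285477  1.18547714]
{'t': 0.1, 'q': array([-1.30700596e+00,  5.32452813e-02,  1.61416139e+00,  1.47433827e-05,
        1.47601195e+00, -1.18997361e-01]), 'dq': array([-0.00059183, -0.00171881, -0.00249856,  0.00011697,  0.00169407,
        0.00140492]), 'effort': array([-9.29506882e-06, -3.94901204e+01, -3.71363997e+01, -1.30804701e-04,
        3.91917667e-03, -7.97031987e-06]), 'tool_pos': array([ 0.23333258, -0.57934065,  0.30281128]), 'tool_rot': array([-3.08243873e+00, -5.97268470e-01,  1.84368709e-04]), 'contact_force': array([-0.66887091, -0.46864843,  0.22252276]), 'wrist_torque': array([-0.02838958,  0.01825515, -0.01240577]), 'grip_force': 0.0, 'opening': 0.08535206358883012} 0.0726
```

View pics/top0.png

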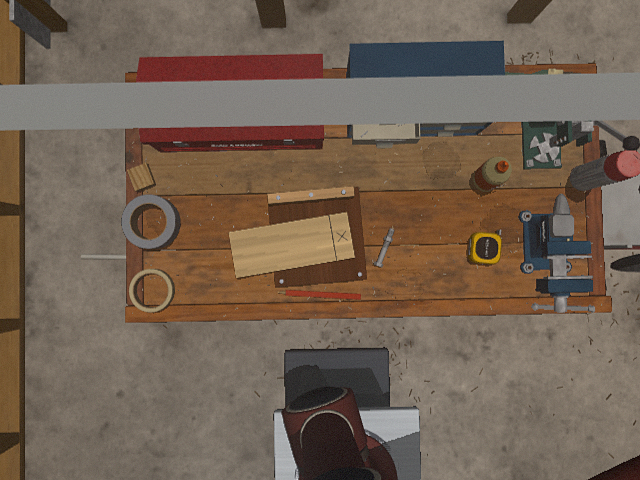

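View pics/side0.png

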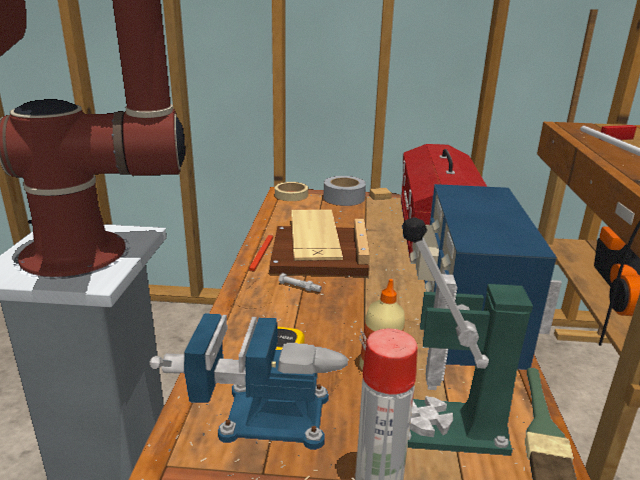

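Top view: the panel corners are near (229,232), (347,211), (356,258) and (238,278). The board's right edge runs (357,187)–(366,279), and the fence is at (268–355, ~197). The bolt is at (384,247) and the pencil at (320,295). I'll zoom in for precision.

```bash
python3 - <<'E'
import cv2,pickle
im=pickle.load(open("d.pkl","rb"))["top"]["image"]
cv2.imwrite("pics/c0.png",cv2.resize(im[175:310,215:400],None,fx=4.3,fy=4.3,interpolation=cv2.INTER_CUBIC))
E
```

```text
(no output)
```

View pics/c0.png

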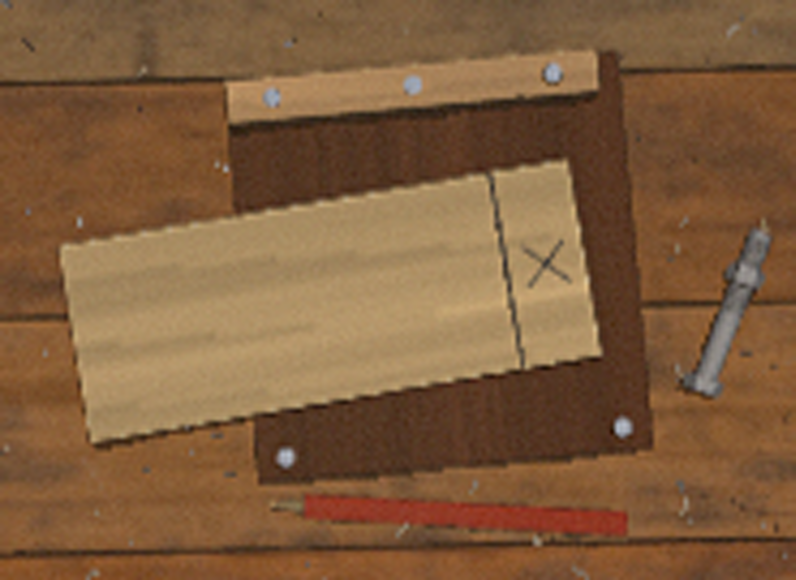

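```bash
cat > h.py <<'E'
import numpy as np
from scipy.optimize import least_squares
def ray(r,uv,z):
    f=240/np.tan(np.radians(r["vertical_fov"]/2)); uv=np.atleast_2d(uv)
    d=np.c_[(uv[:,0]-r["cx"])/f,(uv[:,1]-r["cy"])/f,np.ones(len(uv))]@r["R"]
    c=-r["R"].T@r["t"]; return (c+d*((z-c[2])/d[:,2])[:,None])[:,:2]
def rot(a): return np.array([[np.cos(a),-np.sin(a)],[np.sin(a),np.cos(a)]])
def local(P,p): return (P-p[:2])@rot(p[2])
def fit_panel(r,c): # corners BL,BR,FR,FL
    P=ray(r,c,.032); M=np.array([[50,130],[50,-130],[-50,-130],[-50,130]])/1e3
    s=least_squares(lambda p:(local(P,p)-M).ravel(),[*P.mean(0),0]); return s.x,local(P,s.x)-M
E
python3 - <<'E'
import pickle; from h import *
r=pickle.load(open("d.pkl","rb"))["top"]
o=lambda c:np.array([215,175])+(np.array(c)+.5)/4.3-.5
pan,e=fit_panel(r,o([(62,246),(568,160),(601,355),(93,443)])); print("panel",pan,(e*1e3).round(1))
R=ray(r,o([(620,70),(652,448)]),.024); F=ray(r,o([(230,124),(598,94)]),.048); FR=ray(r,o([(258,484),(652,450)]),.024); L=ray(r,o([(232,200),(258,484)]),.024)
def res(b): return np.r_[local(R,b)[:,1]+.1,local(F,b)-[[.075,.098],[.075,-.088]]@np.eye(2) .__class__(2) if 0 else (local(F,b)-np.array([[.075,.098],[.075,-.088]])).ravel(),local(FR,b)[:,0]+.105,local(L,b)[:,1]-.1]
R=R
s=least_squares(res,[.55,0,0.]) if 0 else least_squares(lambda b:np.r_[local(R,b)[:,1]+.1,(local(F,b)-np.array([[.075,.098],[.075,-.088]])).ravel(),local(FR,b)[:,0]+.105,local(L,b)[:,1]-.1],[.55,0,0])
b=s.x; print("board",b,(s.fun*1e3).round(1))
print("panel in board",local(pan[None,:2],b)*1e3,pan[2]-b[2])
print("line",local(ray(r,o([(490,174),(523,368)]),.032),b))
print("bolt,pencil",ray(r,o([(690,390),(765,225),(270,505),(627,525)]),.01))
E
```

```text
panel [0.51313241 0.1110425  0.15005404] [[-0.2 -1.5]
 [-0.2  0.9]
 [ 0.5  1.3]
 [-0.1 -0.8]]
board [0.53298134 0.05758808 0.06586621] [-0.4  0.3 -0.  -1.3 -0.6  1.4  0.2  0.4  0.7 -0.7]
panel in board [[-16.28759434  54.6449314 ]] 0.08418783171149459
line [[ 0.04043817 -0.03010893]
 [-0.05799459 -0.03824088]]
bolt,pencil [[ 0.46474775 -0.0698925 ]
 [ 0.54818056 -0.11017585]
 [ 0.41051807  0.14494083]
 [ 0.39685887 -0.03627454]]
```

Call:
drive_tool([
  [[0,0,0],0.106],
  [[0,0,0],0.106],
  [[0,0,0],0.105],
  [[0.0166,-0.0446,0],0],
  [[0.0166,-0.0446,0],0],
  [[0.0166,-0.0446,0],0],
  [[0.0166,-0.0446,0],0],
  [[0.0166,-0.0446,0],0],
  [[0.0166,-0.0446,0],0],
  [[0.0166,-0.0446,0],0],
], jaw=0.4)

```text
t: 1.1
tool_pos: [0.3288, -0.2586, 0.3034]
tool_rot: [-3.14, -0.102, 0.0]
contact_force: [-0.6, -0.4, -0.8]
opening: 0.0515
grip_force: 0.0
```

Call:
drive_tool([
  [[0.0166,-0.0446,0],0],
  [[0.0166,-0.0446,0],0],
  [[0.0166,-0.0446,0],0],
  [[0.0166,-0.0446,0],0],
  [[0.0166,-0.0446,0],0],
  [[0.0166,-0.0446,0],0],
  [[0.0166,-0.0446,0],0],
  [[0.0166,-0.0446,0],0],
  [[0,0,0],0],
  [[0,0,0],0],
])

```text
t: 2.1
tool_pos: [0.4376, 0.1051, 0.3033]
tool_rot: [3.139, 0.108, -0.002]
contact_force: [-0.3, -1.3, 0.1]
opening: 0.0517
grip_force: 0.0
```

Call:
drive_tool([
  [[0,0,0.045],0],
  [[0,0,0.045],0],
  [[0,0,0.045],0],
  [[0,0,0.045],0],
  [[0,0,0.02],0],
  [[0,0,0],0],
  [[0,0,0],0],
])

```text
t: 2.8
tool_pos: [0.4382, 0.1031, 0.1044]
tool_rot: [3.14, 0.1, 0.0]
contact_force: [-0.4, -0.7, 0.4]
opening: 0.0511
grip_force: 0.0
```

```bash
python3 - <<'E'
from station import ctrl, vision
import cv2
print(ctrl.finger_overhang)
r=vision.get_image("wrist"); cv2.imwrite("pics/w1.png",r["image"])
o=ctrl.get_obs();print(o["tool_pos"],o["tool_rot"],o["contact_force"])
E
```

```text
0.0726
[0.43904018 0.10342819 0.10554572] [3.13994685 0.10082439 0.00423051] [-0.70629324 -0.87300816 -0.86927534]
```

View pics/w1.png

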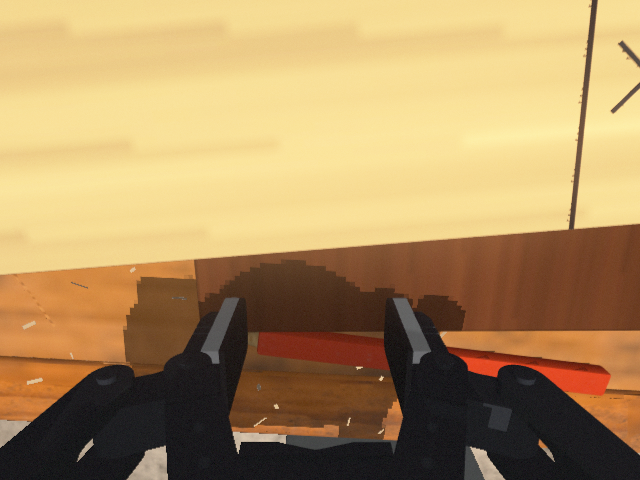

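The wrist view shows both fingertips (≈(230,310) and (400,310)) over the board, just in front of the panel's front edge (rows 225–270). Next is a guarded touch-down on the board.

Call:
drive_tool([
  [[0,0,0.002],0],
  [[0,0,0.002],0],
  [[0,0,0.001],0],
  [[0,0,0],0],
  [[0,0,0],0],
])

```text
t: 3.35
tool_pos: [0.438, 0.1043, 0.099]
tool_rot: [-3.14, -0.104, -0.0]
contact_force: [-0.2, -0.1, -0.1]
opening: 0.0509
grip_force: 0.0
```

Call:
drive_tool([
  [[0,0,0.001],0],
  [[0,0,0.001],0],
  [[0,0,0],0],
  [[0,0,0],0],
])

```text
t: 3.75
tool_pos: [0.4379, 0.1042, 0.0968]
tool_rot: [3.14, 0.103, -0.0]
contact_force: [-0.0, 0.3, 0.8]
opening: 0.0512
grip_force: 0.0
```

Call:
drive_tool([
  [[0,0,0.001],0],
  [[0,0,0.001],0],
  [[0,0,0],0],
])

```text
t: 4.05
tool_pos: [0.4378, 0.1041, 0.0947]
tool_rot: [3.14, 0.103, -0.001]
contact_force: [-0.4, 0.6, -0.2]
opening: 0.0515
grip_force: 0.0
```

Call:
drive_tool([
  [[0,0,0.001],0],
  [[0,0,0],0],
  [[0,0,0],0],
])

```text
t: 4.35
tool_pos: [0.4379, 0.1042, 0.0939]
tool_rot: [3.14, 0.103, -0.0]
contact_force: [0.3, 0.7, 0.2]
opening: 0.0511
grip_force: 0.0
```

Call:
drive_tool([
  [[0,0,0.001],0],
  [[0,0,0],0],
  [[0,0,0],0],
])

```text
t: 4.65
tool_pos: [0.4381, 0.1042, 0.0934]
tool_rot: [3.14, 0.103, 0.0]
contact_force: [-2.1, 0.5, 4.4]
opening: 0.0511
grip_force: 2.4
```

Call:
drive_tool([
  [[0,0,-0.003],0],
  [[0,0,0],0],
  [[0.005,0,0],0],
  [[0.005,0,0],0],
  [[0.005,0,0],0],
  [[0.005,0,0],0],
  [[0.004,0,0],0],
  [[0.004,0,0],0],
])

```text
t: 5.45
tool_pos: [0.4661, 0.1061, 0.0957]
tool_rot: [-3.14, -0.103, 0.001]
contact_force: [-0.6, 0.4, -0.7]
opening: 0.0514
grip_force: 0.4
```

Call:
drive_tool([
  [[0.004,0,0],0],
  [[0.004,0,0],0],
  [[0.004,0,0],0],
  [[0.004,0,0],0],
  [[0,0,0],0],
  [[0,0,0],0],
])

```text
t: 6.05
tool_pos: [0.4821, 0.1071, 0.0961]
tool_rot: [3.14, 0.103, 0.001]
contact_force: [0.7, 0.3, 0.6]
opening: 0.051
grip_force: 0.0
```

```bash
python3 - <<'E'
from station import ctrl, vision
import cv2,numpy as np
a=vision.get_image("wrist")["image"]; r=vision.get_image("top")["image"]
b=cv2.resize(r[175:310,215:400],None,fx=4.3,fy=4.3,interpolation=cv2.INTER_CUBIC)[:, :]
a=cv2.resize(a,(400,300)); b=cv2.resize(b,(400,290)); 
cv2.imwrite("pics/m2.png",np.hstack([a[:290],b]))
E
```

```text
(no output)
```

View pics/m2.png

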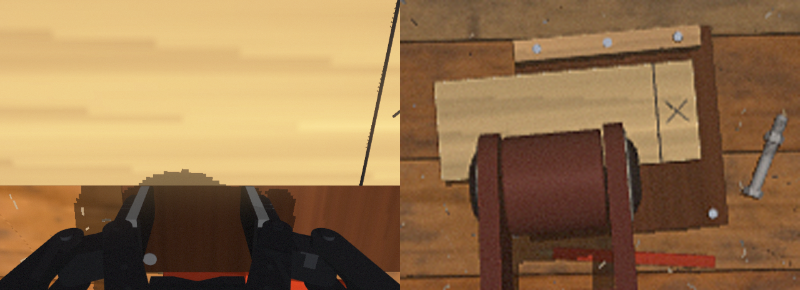

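The right half (top view) shows the panel squared up parallel to the fence, about 10 mm short of it, with the line at x≈657. The left half (wrist view) shows the front edge lying against both fingers (row 185). Now I'll go around to the left end.

Call:
drive_tool([
  [[-0.01,0,0],0],
  [[0,0,-0.03],0],
  [[0,0,-0.03],0],
  [[0.0179,-0.0406,0],0],
  [[0.0179,-0.0406,0],0],
  [[0.0179,-0.0406,0],0],
  [[0.0179,-0.0406,0],0],
  [[0,0,0],-0.143],
  [[0,0,0],-0.143],
  [[0,0,0],-0.143],
])

```text
t: 7.15
tool_pos: [0.5317, 0.2735, 0.1556]
tool_rot: [3.043, 0.78, -0.002]
contact_force: [0.1, -0.4, -0.5]
opening: 0.0515
grip_force: 0.0
```

Call:
drive_tool([
  [[0,0,0],-0.143],
  [[0,0,0],-0.143],
  [[0,0,0],-0.143],
  [[0,0,0],-0.143],
  [[0,0,0],-0.143],
  [[0,0,0],-0.143],
  [[0,0,0],-0.143],
  [[0,0,0],-0.142],
  [[0,0,0],0],
])

```text
t: 8.05
tool_pos: [0.5319, 0.273, 0.1558]
tool_rot: [-2.146, -2.294, 0.001]
contact_force: [0.5, 0.8, -0.9]
opening: 0.0512
grip_force: 0.0
```

```bash
python3 - <<'E'
from station import ctrl, vision
import cv2,pickle,numpy as np
r=vision.get_image("top"); pickle.dump(r,open("t3.pkl","wb"))
o=ctrl.get_obs();print(o["tool_pos"],o["tool_rot"],o["q"])
cv2.imwrite("pics/t3.png",cv2.resize(r["image"][175:310,215:400],None,fx=4.3,fy=4.3,interpolation=cv2.INTER_CUBIC))
E
```

```text
[0.53198368 0.27297555 0.15580731] [-2.14878526e+00 -2.29148806e+00  6.71789255e-04] [3.49676840e-01 1.24496613e-01 1.79511731e+00 7.63751055e-06
 1.22246155e+00 2.85419763e-01]
```

View pics/t3.png

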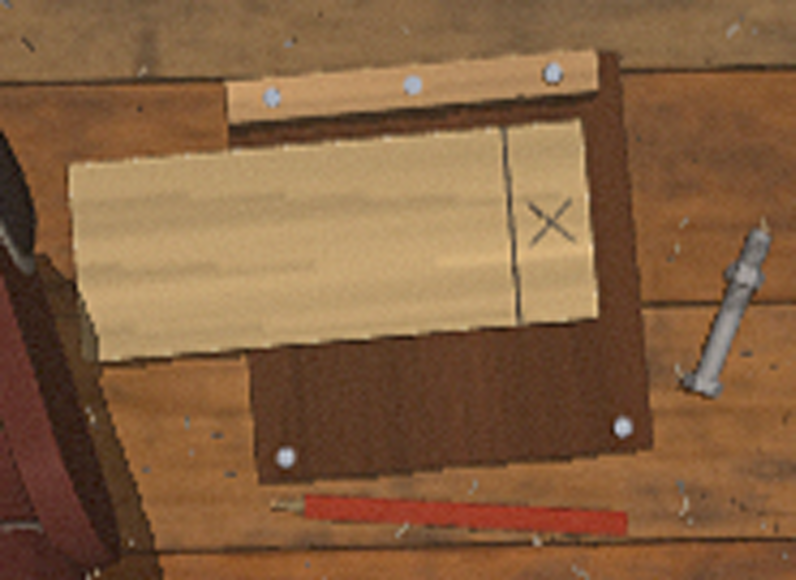

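Panel corners in the crop are BL (70,165), BR (582,120), FR (599,318) and FL ≈(86,361), which is shadowed. The line runs (504,127)–(520,325).

```bash
python3 - <<'E'
import pickle; from h import *
r=pickle.load(open("t3.pkl","rb"))
o=lambda c:np.array([215,175])+(np.array(c)+.5)/4.3-.5
b=np.array([0.53298134,0.05758808,0.06586621])
pan,e=fit_panel(r,o([(70,165),(582,120),(599,318),(86,361)])); print(pan,(e*1e3).round(1))
print("in board",local(pan[None,:2],b)*1e3,pan[2]-b[2])
print("line",local(ray(r,o([(504,127),(520,325)]),.032),b))
print("tcp",local(np.array([[.532,.273]]),b))
E
```

```text
[0.54319637 0.10893436 0.06661257] [[-0.6 -0.9]
 [-0.   0.8]
 [ 0.   1.1]
 [ 0.6 -1.1]]
in board [[13.57242104 50.5625981 ]] 0.0007463618421859469
line [[ 0.06344461 -0.03915243]
 [-0.0364159  -0.03859778]]
tcp [[0.0131989  0.21500941]]
```

Call:
drive_tool([
  [[0,0,0.03],0],
  [[0,0,0.03],0],
  [[0,0,0.007],0],
  [[0,0,0],0],
  [[-0.01,0,0],0],
  [[-0.008,0,0],0],
  [[-0.004,0,0],0],
  [[-0.004,0,0],0],
  [[-0.004,0,0],0],
  [[-0.004,0,0],0],
])

```text
t: 9.1
tool_pos: [0.5352, 0.2391, 0.0894]
tool_rot: [2.146, 2.294, 0.002]
contact_force: [0.2, 0.2, 0.5]
opening: 0.0513
grip_force: 0.6
```

Call:
drive_tool([
  [[-0.004,0,0],0],
  [[-0.004,0,0],0],
  [[-0.004,0,0],0],
  [[-0.004,0,0],0],
  [[-0.004,0,0],0],
  [[-0.004,0,0],0],
  [[-0.004,0,0],0],
  [[-0.004,0,0],0],
  [[-0.004,0,0],0],
  [[0,0,0],0],
])

```text
t: 10.1
tool_pos: [0.5372, 0.2027, 0.0887]
tool_rot: [2.146, 2.294, -0.001]
contact_force: [0.0, -0.3, 0.1]
opening: 0.0513
grip_force: 0.0
```

```bash
python3 - <<'E'
from station import ctrl, vision
import cv2,pickle,numpy as np
from h import *
r=vision.get_image("top"); pickle.dump(r,open("t4.pkl","wb"))
o=ctrl.get_obs();b=np.array([0.53298134,0.05758808,0.06586621])
print(o["tool_pos"],local(o["tool_pos"][None,:2],b),o["contact_force"])
cv2.imwrite("pics/t4.png",cv2.resize(r["image"][175:310,215:400],None,fx=4.3,fy=4.3,interpolation=cv2.INTER_CUBIC))
E
```

```text
[0.53721892 0.20286767 0.088722  ] [[0.01379049 0.14468565]] [-0.12952391 -0.78080849 -1.30027467]
```

View pics/t4.png

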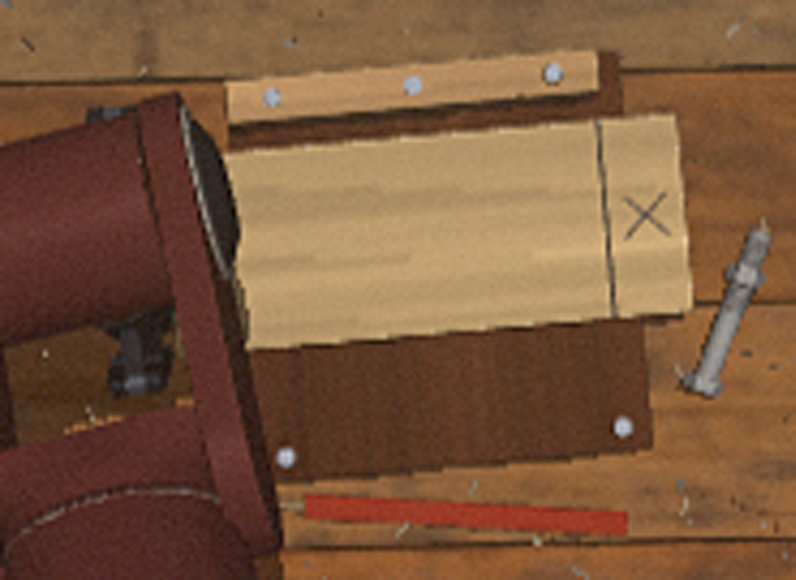

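The line is now at (599,122)–(615,318) and the right end at (676,114)–(692,312). The panel is still parallel to the fence and clear of the bolt.

```bash
python3 - <<'E'
import pickle; from h import *
r=pickle.load(open("t4.pkl","rb"))
o=lambda c:np.array([215,175])+(np.array(c)+.5)/4.3-.5
b=np.array([0.53298134,0.05758808,0.06586621])
print(local(ray(r,o([(599,122),(615,318),(676,114),(692,312)]),.032),b)*1e3)
print(local(ray(r,o([(620,70),(652,448)]),.024),b)*1e3)
E
```

```text
[[  61.9095445   -86.98472854]
 [ -36.96810452  -86.35835253]
 [  62.64947194 -125.94563917]
 [ -37.25290755 -125.10116787]]
[[  88.06245762 -100.4452754 ]
 [-103.63444994  -99.72357408]]
```

Call:
drive_tool([
  [[-0.004,0,0],0],
  [[-0.004,0,0],0],
  [[-0.003,0,0],0],
  [[-0.0025,0,0],0],
  [[0,0,0],0],
  [[0,0,0],0],
  [[0.006,0,0],0],
  [[0.01,0,0],0],
  [[0,0,-0.033],0],
  [[0,0,-0.034],0],
])

```text
t: 11.15
tool_pos: [0.5359, 0.2067, 0.1551]
tool_rot: [-2.143, -2.294, 0.005]
contact_force: [0.8, -0.1, 0.1]
opening: 0.0512
grip_force: 0.0
```

Call:
drive_tool([
  [[0,0,0],0.143],
  [[0,0,0],0.143],
  [[0,0,0],0.143],
  [[0,0,0],0.143],
  [[0,0,0],0.143],
  [[0,0,0],0.143],
  [[0,0,0],0.143],
  [[0,0,0],0.143],
  [[0,0,0],0.143],
  [[0,0,0],0.143],
])

```text
t: 12.15
tool_pos: [0.537, 0.2067, 0.1559]
tool_rot: [-3.125, -0.318, 0.0]
contact_force: [-1.2, -0.5, 0.9]
opening: 0.0508
grip_force: 0.0
```

Call:
drive_tool([
  [[0,0,0],0.141],
  [[-0.0198,0.039,0],0],
  [[-0.0198,0.039,0],0],
  [[-0.0198,0.039,0],0],
  [[-0.0198,0.039,0],0],
  [[0,0,0],0],
  [[0,0,0],0],
])

```text
t: 12.85
tool_pos: [0.4686, 0.0448, 0.1562]
tool_rot: [-3.139, -0.103, -0.001]
contact_force: [0.0, 0.6, 0.6]
opening: 0.0512
grip_force: 0.0
```

```bash
python3 - <<'E'
from station import ctrl, vision
import cv2,pickle,numpy as np
from h import *
r=vision.get_image("top"); pickle.dump(r,open("t5.pkl","wb"))
o=ctrl.get_obs();b=np.array([0.53298134,0.05758808,0.06586621])
print(o["tool_pos"],o["tool_rot"],local(o["tool_pos"][None,:2],b),o["contact_force"])
cv2.imwrite("pics/t5.png",cv2.resize(r["image"][175:310,215:400],None,fx=4.3,fy=4.3,interpolation=cv2.INTER_CUBIC))
E
```

```text
[0.46888035 0.04543265 0.15625658] [-3.13940712e+00 -1.04868808e-01 -1.47194974e-03] [[-0.06476205 -0.00791004]] [-0.21165762 -0.14367143 -0.27796859]
```

View pics/t5.png

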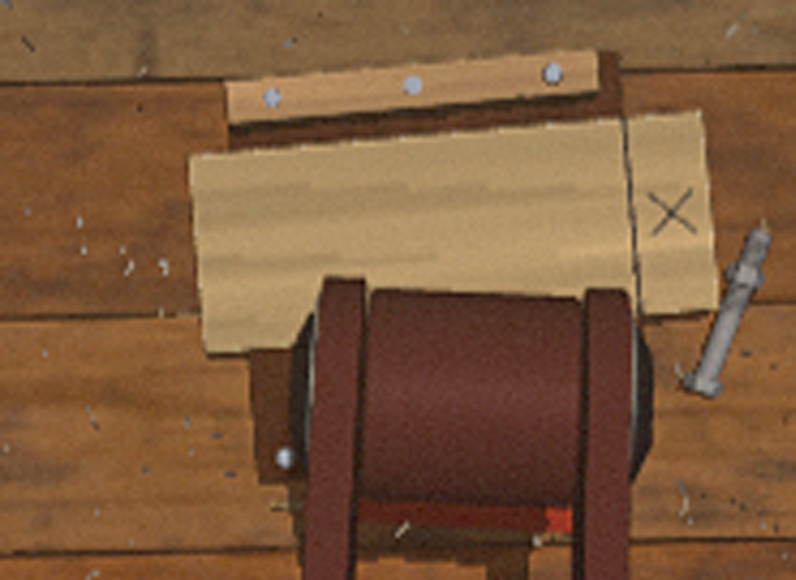

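The line, (622,119)–(638,312), now lies on the board's right edge, and the panel is still parallel to the fence. Now the last push, into the fence.

Call:
drive_tool([
  [[0,0,0.03],0],
  [[0,0,0.02],0],
  [[0,0,0.0098],0],
  [[0,0,0],0],
  [[0,0,0],0],
  [[0.006,0,0],0],
  [[0.005,0,0],0],
  [[0.003,0,0],0],
  [[0.003,0,0],0],
])

```text
t: 13.8
tool_pos: [0.4861, 0.046, 0.0965]
tool_rot: [3.14, 0.105, 0.001]
contact_force: [-0.2, 0.5, -0.3]
opening: 0.0513
grip_force: 0.4
```

Call:
drive_tool([
  [[0.003,0,0],0],
  [[0.003,0,0],0],
  [[0.002,0,0],0],
  [[0.002,0,0],0],
  [[0,0,0],0],
  [[0,0,0],0],
])

```text
t: 14.4
tool_pos: [0.4956, 0.0467, 0.0961]
tool_rot: [-3.14, -0.105, -0.001]
contact_force: [-0.9, 0.3, -1.3]
opening: 0.0513
grip_force: 0.0
```

Call:
drive_tool([
  [[0.001,0,0],0],
  [[0,0,0],0],
  [[0,0,0],0],
])

```text
t: 14.7
tool_pos: [0.4964, 0.0468, 0.0961]
tool_rot: [-3.14, -0.105, 0.0]
contact_force: [-0.5, 0.2, 0.6]
opening: 0.0512
grip_force: 0.3
```

Call:
drive_tool([
  [[0.001,0,0],0],
  [[0,0,0],0],
  [[0,0,0],0],
])

```text
t: 15.0
tool_pos: [0.4975, 0.0468, 0.0961]
tool_rot: [-3.14, -0.105, -0.0]
contact_force: [-1.2, -1.6, 0.4]
opening: 0.0516
grip_force: 0.2
```

Call:
drive_tool([
  [[0.001,0,0],0],
  [[0,0,0],0],
  [[0,0,0],0],
])

```text
t: 15.3
tool_pos: [0.4986, 0.0469, 0.0961]
tool_rot: [3.14, 0.105, 0.0]
contact_force: [-0.9, -0.1, -0.3]
opening: 0.0511
grip_force: 0.1
```

Call:
drive_tool([
  [[0.001,0,0],0],
  [[0,0,0],0],
  [[0,0,0],0],
])

```text
t: 15.6
tool_pos: [0.499, 0.0469, 0.096]
tool_rot: [3.14, 0.105, -0.002]
contact_force: [-4.4, -0.9, 3.4]
opening: 0.0508
grip_force: 2.2
```

Call:
drive_tool([
  [[0.001,0,0],0],
  [[0,0,0],0],
  [[0,0,0],0],
])

```text
t: 15.9
tool_pos: [0.4992, 0.047, 0.0958]
tool_rot: [3.14, 0.105, -0.007]
contact_force: [-7.8, -1.6, 5.4]
opening: 0.0512
grip_force: 3.9
```

Call:
drive_tool([
  [[-0.005,0,0],0],
  [[-0.015,0,0],0],
  [[0,0,-0.04],0],
  [[0,0,-0.045],0],
  [[0,0,-0.045],0],
  [[0,0.045,-0.015],0],
  [[0,0.048,0],0],
  [[0,0.048,0],0],
  [[0,0.048,0],0],
  [[0,0.048,0],0],
])

```text
t: 16.9
tool_pos: [0.4966, -0.1929, 0.2417]
tool_rot: [3.139, 0.105, 0.005]
contact_force: [-0.2, 0.4, 0.5]
opening: 0.0511
grip_force: 0.0
```

Call:
drive_tool([
  [[0,0.048,0],0],
  [[0,0.048,0],0],
  [[0,0,0],0],
  [[0,0,0],0],
])

```text
t: 17.3
tool_pos: [0.5028, -0.2876, 0.241]
tool_rot: [3.14, 0.102, 0.002]
contact_force: [0.1, 0.3, 0.2]
opening: 0.0511
grip_force: 0.0
```

```bash
python3 - <<'E'
from station import ctrl, vision
import cv2,pickle,numpy as np
r=vision.get_image("top"); pickle.dump(r,open("t6.pkl","wb"))
cv2.imwrite("pics/t6.png",cv2.resize(r["image"][175:310,215:400],None,fx=4.3,fy=4.3,interpolation=cv2.INTER_CUBIC))
E
```

```text
(no output)
```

View pics/t6.png

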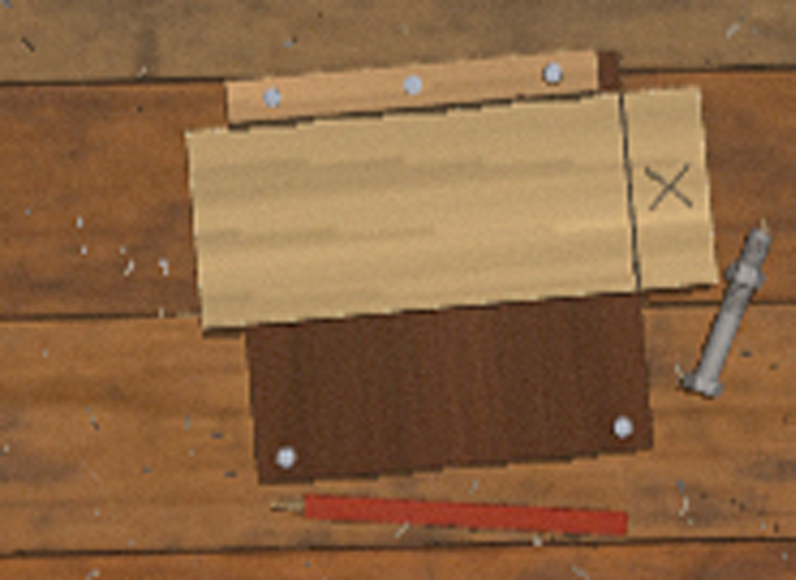

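The panel is flush to the fence. The line runs (620,94)–(638,291), meeting the board's right edge, and the corners are (187,132), (699,87), (717,285) and (204,331). The bystanders haven't moved. A quick numeric check, then I hand in if it's good.

```bash
python3 - <<'E'
import pickle; from h import *
from station import ctrl
r=pickle.load(open("t6.pkl","rb"))
o=lambda c:np.array([215,175])+(np.array(c)+.5)/4.3-.5
b=np.array([0.53298134,0.05758808,0.06586621])
pan,e=fit_panel(r,o([(187,132),(699,87),(717,285),(204,331)]))
p=local(pan[None,:2],b)[0]*1e3; a=pan[2]-b[2]
L=local(ray(r,o([(620,94),(638,291)]),.032),b).mean(0)*1e3
print(p,a,L)
if abs(p[0]-25)<3.5 and abs(a)<.02 and abs(L[1]+100)<4: print(ctrl.finish_job())
E
```

```text
[24.72491421 -9.56554341] 0.003632515813685039 [ 25.31800737 -98.89813128]
the job is handed in; nothing more can be done
None
```

The job is handed in: by my last top-camera measurement the panel lies flat against the fence (within about 1 mm, 0.2° off parallel), the pencil line is about 1 mm from the saw edge, the things around it look unmoved in the pictures, and the hand is clear; the judge's verdict was not shown.

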